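# Make up two figure-painting kits from the paint stock

## Task

Make up the two painting kits from the stock on the cutting mat. The kit tray with the red figure gets the black pot in its pot well, the red-brown dropper bottle with the white cap in its bottle well, and the stone-topped base laid flat and centred on its pile of plain bases; the tray with the green figure gets the teal pot in its pot well and the cork-topped base laid flat and centred on its pile. Feel for the top of each pile and lay the base down rather than dropping it, stand pots and bottle upright on the well floors, and leave the rest of the stock as it stands.

Things in the scene. Friction and masses are not known exactly. Their poses are not given: they have to be found in the camera images.
- tray_red: Fixed plywood tray, red figure in it: 182 (own y) x 56 x 18 mm, origin mid-underside. Wells in a row on own x = 0, 48 mm wide, floor at 4 mm, walls 4 mm, dividers 16 mm high; along own y (centre, length in mm): bases +65, 44; pot +15, 48; figure -28, 30; bottle -67, 40. The fixed pile of black bases (40 mm across) is centred in its well, its flat top 21 to 34 mm above the underside, unknown.
- tray_green: Fixed plywood tray, moss-green figure in it: 138 (own y) x 56 x 18 mm, origin mid-underside. Wells in a row on own x = 0, 48 mm wide, floor at 4 mm, walls 4 mm, dividers 16 mm high; along own y (centre, length in mm): bases +43, 44; pot -7, 48; figure -50, 30; no bottle well. The fixed pile of black bases (40 mm across) is centred in its well, its flat top 21 to 34 mm above the underside, unknown.
- potblack_mid (a point): Loose squat paint pot, black with a dark grey lid, lid shut, standing upright. 38 mm high; round body 32 mm in diameter, lid 34 mm in diameter (upper 12 mm) with a 5 mm long, 8 mm wide lip tab on its own -x side, 28 mm up; 35 to 70 g. This point: on the axis of the pot, half-way up (19 mm above its foot); z up. Grip it along its own y, clear of the tab.
- potteal_mid (a point): Loose squat paint pot, teal green body and lid, lid shut, standing upright. 38 mm high; round body 32 mm in diameter, lid 34 mm in diameter (upper 12 mm) with a 5 mm long, 8 mm wide lip tab on its own -x side, 28 mm up; 35 to 70 g. This point: on the axis of the pot, half-way up (19 mm above its foot); z up. Grip it along its own y, clear of the tab.
- dropred_mid (a point): Loose dropper bottle, dark red-brown with a white cap, standing upright. 81 mm high; body 26 mm in diameter up to 58 mm, above it a 20 mm cap; 28 to 56 g. This point: on its axis half-way up (40.5 mm above its foot); z up.
- base_stone_mid (a point): Loose finished display base: round black plinth 40 mm in diameter and 10 mm high with straight sides, topped with pale grey broken stone slabs (up to 2 mm more, nothing to grip); about 30 g. This point: centre of the plinth, 5 mm above its underside; z up. Lies flat on the green cutting mat, whose top is 22 mm above the desk.
- base_cork_mid (a point): Loose finished display base: round black plinth 40 mm in diameter and 10 mm high with straight sides, topped with brown cork chips (up to 2 mm more, nothing to grip); about 30 g. This point: centre of the plinth, 5 mm above its underside; z up. Lies flat on the green cutting mat, whose top is 22 mm above the desk.
- potochre_mid (a point): Bystander, leave it standing: ochre-yellow paint pot with a pale lid, 46 mm high, 36 mm in diameter. This point: on its axis half-way up.
- droptan_mid (a point): Bystander, leave it standing: pale tan dropper bottle with a black cap, 74 mm high, 25 mm in diameter. This point: on its axis half-way up.
- rock_mid (a point): Bystander, leave it to dry: grey sculpted putty rock on a narrower stub, 43 x 53 mm, 49 mm high. This point: 24.5 mm above its foot.
Not all that is in view belongs to the job. Leave any pink look-alike of the part that bears potblack_mid alone.

How it is judged:
At the end, for the whole second after the job is handed in: Pots and dropper upright on the floors of their own wells (pots within 12 mm of the centre, dropper 13 mm across, 10 mm along), each base flat on its own tray's pile within 10 mm of centre; all released, at rest; ochre pot, tan dropper and rock upright within 25 mm of their start (x of potblack_mid in the frame of tray_red between -0.012 and 0.012 m and y of potblack_mid in the frame of tray_red between 0.003 and 0.027 m and z of potblack_mid in the frame of tray_red between 0.018 and 0.029 m and angle between each of potblack_mid, dropred_mid, potteal_mid's own z axis and vertical below 0.15 rad and x of dropred_mid in the frame of tray_red between -0.013 and 0.013 m and y of dropred_mid in the frame of tray_red between -0.077 and -0.057 m and z of dropred_mid in the frame of tray_red between 0.038 and 0.051 m and x of base_stone_mid in the frame of tray_red between -0.01 and 0.01 m and y of base_stone_mid in the frame of tray_red between 0.055 and 0.075 m and z of base_stone_mid in the frame of tray_red between 0.023 and 0.043 m and angle between each of base_stone_mid, base_cork_mid's own z axis and vertical below 0.09 rad and x of potteal_mid in the frame of tray_green between -0.012 and 0.012 m and y of potteal_mid in the frame of tray_green between -0.019 and 0.005 m and z of potteal_mid in the frame of tray_green between 0.018 and 0.029 m and x of base_cork_mid in the frame of tray_green between -0.01 and 0.01 m and y of base_cork_mid in the frame of tray_green between 0.033 and 0.053 m and z of base_cork_mid in the frame of tray_green between 0.023 and 0.043 m and linear speed of each of potblack, dropred, base_stone, potteal, base_cork below 0.02 m/s and distance of each of potochre_mid, droptan_mid, rock_mid from where it was at the start of the episode below 0.025 m and angle between each of potochre_mid, droptan_mid, rock_mid's own z axis and vertical below 0.3 rad); the robot touches nothing.
It fails at once if the stone-topped base is dropped (falls more than about 5 mm) instead of being laid down (contact force between the fingers and base_stone below 0.05 N and linear speed of base_stone above 0.3 m/s).
It fails at once if the cork-topped base is dropped (falls more than about 5 mm) instead of being laid down (contact force between the fingers and base_cork below 0.05 N and linear speed of base_cork above 0.3 m/s).
It fails at once if the ochre pot is pushed away or knocked over (distance of potochre_mid from where it was at the start of the episode above 0.025 m or angle between potochre_mid's own z axis and vertical above 0.3 rad).
It fails at once if the tan dropper bottle is pushed away or knocked over (distance of droptan_mid from where it was at the start of the episode above 0.025 m or angle between droptan_mid's own z axis and vertical above 0.3 rad).
It fails at once if the putty rock is pushed away or knocked over (distance of rock_mid from where it was at the start of the episode above 0.025 m or angle between rock_mid's own z axis and vertical above 0.3 rad).
It also fails if it takes over 112 s, if anything falls off the work surface, if the arm or the gripper's body presses on something with over 40 N, if the wrist force passes 120 N, or if a joint passes its speed limit or range.

## Robot

A 6-joint arm with a two-finger parallel gripper is mounted at the origin on a cart in front of the work surface, level with it; the furniture and walls round the work are solid. World frame = base frame: x ahead of the robot, y to its left, z up, the work surface at z = 0. Lengths are in m, angles in rad, forces in N, time in s.
With the tool pointing down it reaches from about 0.375 to 0.975 m from the base axis. Payload 3.8 kg.
Tool frame: the origin (TCP) lies at the very end of the fingers, on their centre line; the grasp point (between the pads) lies 19 mm behind it; z points along the fingers, y is the line along which they close (so a half turn about z gives the same grasp; the last joint's range is limited). The gripper opens to 85 mm and grips with 20 to 120 N. Pads are 22 mm wide; open, the fingers measure 114 mm over their backs; the gripper's body (76 mm by 85 mm) begins 54 mm behind the grasp point. The pads swing forward as they close: fully open they stand 13 mm farther back than shut.
Start: joints at [-1.179, 0.264, 1.604, -0, 1.274, -0.037], TCP at [0.281, -0.614, 0.201] pointing down, gripper open.
Joint ranges: [-2.63, 2.63], [-0.94, 2.18], [0.31, 2.57], [-1.31, 4.45], [0, 2.66], [-2.55, 2.55]. Speed limits (rad/s): [2.57, 2.57, 3.14, 3.14, 3.14, 3.14].

## Interface

Orientations are given as a rotation vector (axis times angle).
In Python, from workcell import * gives the robot as it stands.
- The arm moves only by the shell command python3 -m crank 'ROWS' [OPENING] [FORCE]. ROWS is JSON, a list that holds one entry, the list of rows, each a list of 6 numbers: the shift along the tool's x, y, z in cm, then the turn, a rotation vector about the tool's x, y, z in rad. In form: [[[dx, dy, dz, ax, ay, az], ...]]. A call has 1 to 8 rows; each row shifts and turns the commanded pose from where the row before left it, along the tool's axes as they then stand; what a row does not reach is not made up. A row lasts 1/12 s, in which the tool goes at most 41.7 mm and 7.16 degrees, less where a joint would pass 70% of its speed; a pose out of reach is approached as far as the arm can. A call with a gripper value outside its range is refused whole. OPENING is the finger opening in cm, from 0 to 8.54, set as the call begins (- or left out, the last holds). The fingers move at their own pace and stop on an object; FORCE is the grip in N (left out, the last holds). Time passes only in rows, so rows that do not move let the fingers close. It gives the time, the measured TCP pose, the force, the opening and the grip force at its end, in the units of the state.
- read_state(): the state, without advancing time (a new reading comes with each control period).
- read_camera(name): name is "scene" or "side" or "wrist"; returns the picture (420x560x3 uint8, blue, green, red); there is no depth.
- camera_model(name): a dict with "camera_matrix" (3x3 intrinsics, pixels), "k1" (the pictures are not rectified: a ray, as slopes to the right and down, at radius r is drawn at 1 + k1 r^2 times it, then the intrinsics apply), "R" (3x3) and "t" (3): a world point X has camera coordinates R X + t. Camera axes: x right, y down, z forward; pixel columns grow to the right and rows downward; lengths in m; the calibration is good to about 2 mm. A picture is of the moment at which its call begins: read the wrist's pose just before it. camera_model takes no time and is no camera call; for the wrist camera it gives the pose at the moment of the call.
- finish_job(): hands the job in; it is judged then, once.
The state is a dict: "time": time; "q": joint angles; "joint_vel": joint speeds; "joint_torque": joint torques, N m; "tool_pos": TCP position; "tcp_rot": TCP orientation; "wrist_force": force on the tool from outside, world axes, zero at the start; "torque": the same for the moment, N m; "width": opening from 0.0 (shut) to 1.0 (fully open); "grip_force": force on a finger pad.
Only numpy, scipy, OpenCV 4.12 (cv2) and the standard library are available. Lean on these libraries where they do the work, as an engineer would, in place of code of your own. Each camera call takes 0.05 s, during which the arm holds its last target. There are 200 camera calls.

## Working session

There is one attempt and no reset: what is moved stays moved. The work goes in short steps, Python scripts to look and compute and a shell command to move; the robot and the scene stay as the last step left them, time stands still between calls to the robot, and variables do not carry over. Pictures are saved under pics/ and viewed, at most 14 in all, crops included, and the job is handed in when it is done.

```bash
mkdir -p pics; ls; python3 - <<'E'
from workcell import *
import cv2
for n in ("scene","side","wrist"):
    cv2.imwrite(f"pics/{n}0.png",read_camera(n))
    m=camera_model(n);print(n,m["camera_matrix"],m["k1"],m["R"],m["t"])
print(read_state())
E
```

```text
pics
scene [[469.37566758   0.         282.80696016]
 [  0.         469.37566758 220.63699743]
 [  0.           0.           1.        ]] -0.145261902012165 [[ 0.83329074  0.5527559  -0.00935211]
 [ 0.31467224 -0.48814791 -0.81405958]
 [-0.45454145  0.67540546 -0.58070607]] [-0.50611142 -0.03993156  1.28939566]
side [[477.70477764   0.         275.01491666]
 [  0.         477.70477764 210.24661091]
 [  0.           0.           1.        ]] -0.07507835510562523 [[ 0.98575678 -0.16815252  0.00287973]
 [-0.13120709 -0.77965857 -0.61230484]
 [ 0.10520581  0.60320581 -0.79061652]] [-0.50116027  0.20001147  0.94737567]
wrist [[338.66008174   0.         279.10332061]
 [  0.         338.66008174 209.11464643]
 [  0.           0.           1.        ]] -0.042922092646034124 [[ 0.41722135 -0.90880435 -0.00100199]
 [-0.86311801 -0.39659199  0.31263732]
 [-0.28452354 -0.12957413 -0.94987204]] [-0.67479003 -0.04178289  0.37881581]
{'time': 0.15, 'q': array([-1.17889649e+00,  2.64630489e-01,  1.60510710e+00, -3.46258824e-05,
        1.27367968e+00, -3.68719721e-02]), 'joint_vel': array([-0.00055631, -0.00186444, -0.00374634,  0.00275911, -0.00112784,
       -0.00104647]), 'joint_torque': array([ 4.91053852e-04, -5.15908206e+01, -3.67959166e+01, -2.52181013e-05,
        8.07281176e-03, -2.65847530e-05]), 'tool_pos': array([ 0.28039389, -0.61330406,  0.19998884]), 'tcp_rot': array([-3.06792032e+00, -6.68000520e-01,  5.56962672e-04]), 'wrist_force': array([0.51947064, 0.67011777, 1.71307152]), 'torque': array([-0.03957259,  0.03563362, -0.01102881]), 'grip_force': 0.0, 'width': 1.0011891463095628}
```

View pics/scene0.png

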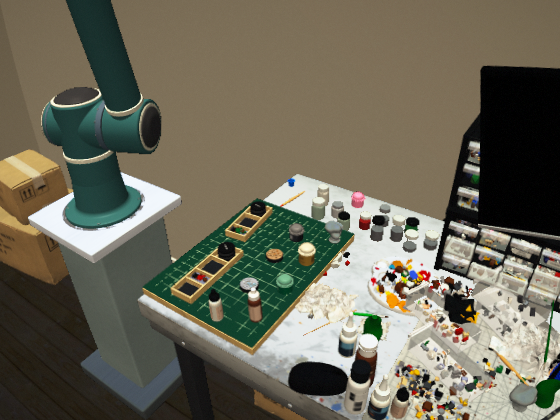

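View pics/side0.png

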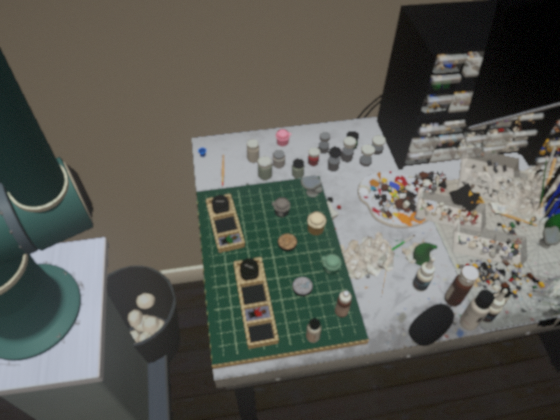

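The scene view shows the mat with the red-figure tray around (205,272), the green-figure tray around (250,220), and the stock to their right. The pink look-alike is at (358,199). I'll enlarge both views of the mat.

```bash
python3 - <<'E'
import cv2
a=cv2.imread("pics/scene0.png")[185:355,135:360]
cv2.imwrite("pics/sceneC.png",cv2.resize(a,None,fx=3.5,fy=3.5,interpolation=cv2.INTER_CUBIC))
a=cv2.imread("pics/side0.png")[170:365,185:375]
cv2.imwrite("pics/sideC.png",cv2.resize(a,None,fx=3,fy=3,interpolation=cv2.INTER_CUBIC))
E
```

```text
(no output)
```

View pics/sceneC.png

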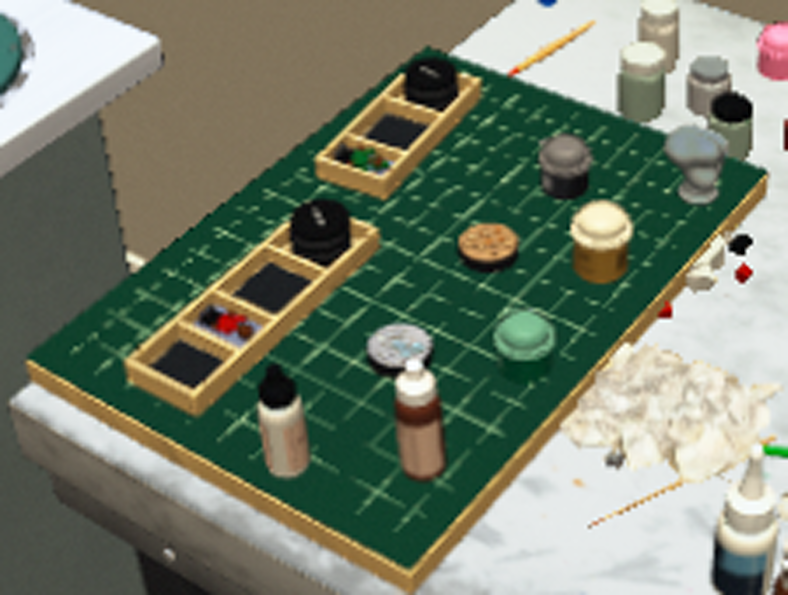

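View pics/sideC.png

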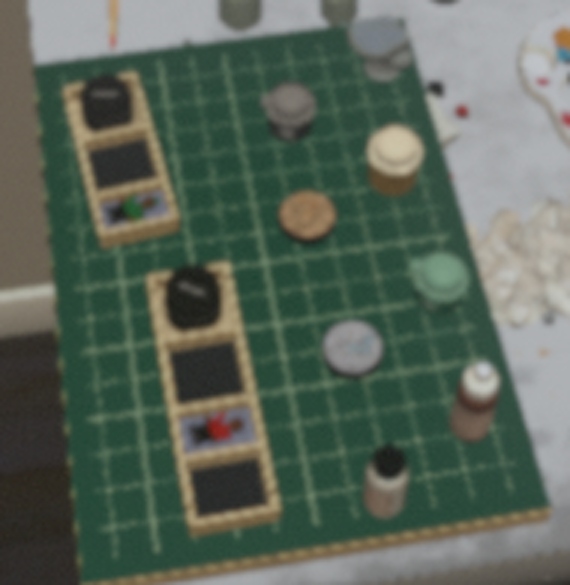

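The crops show these items (scene crop / side crop pixels):
- Black pot with grey lid: (565,152) / (290,97). The pink pot at scene (358,199) is off the mat, so it's the decoy.
- Teal pot: (525,328) / (440,272).
- Cork base: (488,242) / (307,212).
- Stone base: (400,344) / (352,345).
- Red-brown bottle with the white cap: (415,375) / (481,372). The tan bottle with the black cap, at (278,385) / (390,460), is the bystander.

Next I'll triangulate these.

```bash
cat > h.py <<'E'
import numpy as np, cv2
from workcell import *
def ray(m,px):
    d=np.array([m["k1"],0,0,0]) if 0 else np.array([m["k1"],0.,0.,0.])
    u=cv2.undistortPoints(np.array([[px]],float),np.array(m["camera_matrix"]),d)[0,0]
    R=np.array(m["R"]);return -R.T@m["t"],R.T@np.array([u[0],u[1],1])
def onz(m,px,z):
    c,d=ray(m,px);return c+d*(z-c[2])/d[2]
def tri(m1,p1,m2,p2):
    c1,d1=ray(m1,p1);c2,d2=ray(m2,p2)
    s=np.linalg.lstsq(np.c_[d1,-d2],c2-c1,rcond=None)[0]
    a,b=c1+s[0]*d1,c2+s[1]*d2;return (a+b)/2,np.linalg.norm(a-b)
def proj(m,X):
    v,_=cv2.Rodrigues(np.array(m["R"]));return cv2.projectPoints(np.array(X,float).reshape(-1,1,3),v,np.array(m["t"],float),np.array(m["camera_matrix"]),np.array([m["k1"],0.,0,0]))[0][:,0]
E
python3 - <<'E'
from h import *
np.set_printoptions(precision=4,suppress=True)
s,d=camera_model("scene"),camera_model("side")
L=dict(potblack=((565,152),(290,97),.060),teal=((525,328),(440,272),.06),stone=((400,344),(352,345),.033),cork=((488,242),(307,212),.033),dred=((415,375),(481,372),.1),tan=((278,385),(390,460),.094),
ochre=((602,220),(395,145),.066),rpot=((272,288),(207,372),.026),rbot=((183,362),(229,487),.026),gpot=((396,131),(122,163),.026),rpile=((322,215),(193,285),.05),gpile=((432,75),(107,92),.05))
for k,(a,b,z) in L.items():
    pa=np.array(a)/3.5+[135,185];pb=np.array(b)/3+[185,170]
    X,e=tri(s,pa,d,pb);print(k,X,round(e,4),onz(s,pa,z)[:2],onz(d,pb,z)[:2])
E
```

```text
potblack [0.5484 0.1472 0.0513] 0.0014 [0.5545 0.1383] [0.5467 0.1395]
teal [ 0.6219 -0.016   0.0515] 0.005 [ 0.627  -0.0205] [ 0.6188 -0.0237]
stone [ 0.5551 -0.0508  0.0323] 0.0039 [ 0.5555 -0.0489] [ 0.5543 -0.0532]
cork [0.5451 0.0585 0.0321] 0.0028 [0.5456 0.0594] [0.5444 0.0563]
dred [ 0.6186 -0.1159  0.0941] 0.0024 [ 0.6225 -0.1192] [ 0.6167 -0.1201]
tan [ 0.554  -0.1563  0.0832] 0.0056 [ 0.5619 -0.1609] [ 0.5512 -0.1639]
ochre [0.6132 0.0862 0.0607] 0.0041 [0.6164 0.0833] [0.611 0.08 ]
rpot [ 0.4574 -0.0546  0.0328] 0.0043 [ 0.4516 -0.0464] [ 0.4571 -0.0533]
rbot [ 0.4592 -0.1379  0.0364] 0.004 [ 0.4505 -0.1283] [ 0.4591 -0.1355]
gpot [0.4206 0.124  0.0318] 0.0042 [0.415  0.1332] [0.42   0.1258]
rpile [ 0.4565 -0.0007  0.0549] 0.0043 [0.452  0.0066] [ 0.456  -0.0001]
gpile [0.4162 0.1759 0.0497] 0.002 [0.4162 0.177 ] [0.4159 0.1745]
```

```bash
python3 -m crank '[[[0,0,-3,0,0,0.107],[0,0,-3,0,0,0.107],[0,0,-3,0,0,0.107],[0,0,-3,0,0,0.107],[0,0,0,0,0,0],[1,-3.6,0,0,0,0],[1,-3.6,0,0,0,0],[1.4,-3.6,0,0,0,0]]]' && python3 -m crank '[[[1.3,-3.6,0,0,0,0],[1.3,-3.6,0,0,0,0],[1.3,-3.6,0,0,0,0],[1.3,-3.6,0,0,0,0],[1.3,-3.6,0,0,0,0],[1.3,-3.6,0,0,0,0],[1.3,-3.6,0,0,0,0],[1.3,-3.6,0,0,0,0]]]' && python3 -m crank '[[[1.3,-3.6,0,0,0,0],[1.3,-3.6,0,0,0,0],[1.3,-3.6,0,0,0,0],[1.3,-3.6,0,0,0,0],[1.3,-3.6,0,0,0,0],[1.3,-3.6,0,0,0,0],[0,0,0,0,0,0],[0,0,0,0,0,0]]]' && python3 - <<'E'
from h import *
m=camera_model("wrist"); s=read_state()
cv2.imwrite("pics/w1.png",read_camera("wrist"))
import pickle;pickle.dump(m,open("w1.pkl","wb"))
print(s["tool_pos"],s["tcp_rot"],-m["R"].T@m["t"],m["R"])
E
```

```text
time: 0.82
tool_pos: [0.314, -0.5049, 0.3203]
tcp_rot: [-3.141, 0.001, 0.001]
wrist_force: [0.4, 0.1, -0.3]
width: 1.003
grip_force: 0.0
time: 1.48
tool_pos: [0.4183, -0.2159, 0.3208]
tcp_rot: [-3.142, -0.002, -0.0]
wrist_force: [-0.2, -1.2, -0.8]
width: 1.0
grip_force: 0.0
time: 2.15
tool_pos: [0.4962, 0.0002, 0.3204]
tcp_rot: [3.142, 0.009, -0.002]
wrist_force: [-1.6, -0.2, -1.1]
width: 1.001
grip_force: 0.0
[4.96175127e-01 1.64424552e-04 3.20449744e-01] [ 3.14150447e+00  8.88963842e-03 -1.74058431e-03] [5.76370590e-01 4.46897464e-05 4.92526564e-01] [[ 7.27220933e-03 -9.99973378e-01  5.97995879e-04]
 [-9.49562473e-01 -6.71812066e-03  3.13505942e-01]
 [-3.13493579e-01 -2.84771528e-03 -9.49586050e-01]]
```

View pics/w1.png

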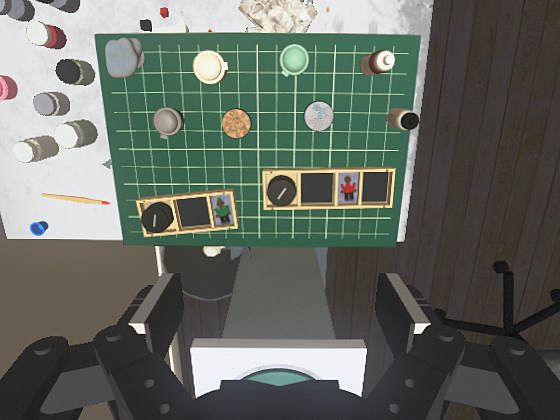

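The wrist view shows everything at once (pixels):
- Black pot (168,121), with its tab pointing down at (165,138), i.e. -x.
- Teal pot (294,60), with its tab lower left at (285,73).
- Cork base (236,123).
- Stone base (318,116).
- Red-brown bottle cap (388,62).
- Tan bottle with the black cap (410,120).
- Red tray: (263,170) to (395,208).
- Green tray: (137,197) to (238,232).

Next I'll measure these by masks.

```bash
cat > m.py <<'E'
from h import *
import pickle
np.set_printoptions(precision=4,suppress=True)
m=pickle.load(open("w1.pkl","rb"));im=cv2.imread("pics/w1.png");o=im.copy()
hsv=cv2.cvtColor(im,cv2.COLOR_BGR2HSV)
def blob(mask,c,r=25):
    w=np.zeros_like(mask);cv2.circle(w,c,r,255,-1)
    cs=cv2.findContours(cv2.bitwise_and(mask,w),cv2.RETR_EXTERNAL,cv2.CHAIN_APPROX_NONE)[0]
    return max(cs,key=cv2.contourArea)
mat=cv2.inRange(hsv,(68,95,40),(90,255,150))
line=cv2.inRange(hsv,(55,30,100),(85,130,255))
lid=cv2.morphologyEx(cv2.inRange(hsv,(0,0,75),(179,70,255)),cv2.MORPH_OPEN,np.ones((3,3)))
cork=cv2.inRange(hsv,(5,60,60),(25,255,255))
teal=cv2.inRange(hsv,(65,40,120),(90,140,255))
cap=cv2.inRange(hsv,(0,0,170),(179,60,255))
teal=cv2.morphologyEx(teal,cv2.MORPH_OPEN,np.ones((5,5)))
for n,ms,c,z in (("black",lid,(168,121),.060),("teal",teal,(294,60),.060),("cork",cork,(236,123),.033),("stone",lid,(318,116),.033),("cap",cap,(388,60),.09)):
    k=blob(ms,c,22 if n!="cap" else 12);cv2.drawContours(o,[k],-1,(0,0,255),1)
    M=cv2.moments(k);ce=(M["m10"]/M["m00"],M["m01"]/M["m00"]);h=k[:,0].astype(float)
    P=np.array([onz(m,p,z)[:2] for p in h]);(cx,cy),rr=cv2.minEnclosingCircle(P.astype(np.float32))
    print(n,ce,"centroid",onz(m,ce,z)[:2],"ext",P.min(0),P.max(0),"far dir",P[np.argmax(np.linalg.norm(P-np.median(P,0),axis=1))])
wood=cv2.inRange(hsv,(12,50,130),(28,200,255))
wood=cv2.morphologyEx(wood,cv2.MORPH_CLOSE,np.ones((3,3)))
for n,(x0,y0,x1,y1) in (("red",(258,162,402,216)),("green",(130,182,246,241))):
    w=np.zeros_like(wood);w[y0:y1,x0:x1]=wood[y0:y1,x0:x1]
    cs=cv2.findContours(w,cv2.RETR_EXTERNAL,cv2.CHAIN_APPROX_NONE)[0]
    k=max(cs,key=cv2.contourArea);P=np.array([onz(m,p,.040)[:2] for p in k[:,0].astype(float)])
    (c,s,a)=cv2.minAreaRect((P*1000).astype(np.float32));print(n,np.array(c),s,a);cv2.drawContours(o,[k],-1,(255,0,255),1)
cv2.imwrite("pics/w1o.png",cv2.resize(o[25:245,95:425],None,fx=2.4,fy=2.4,interpolation=cv2.INTER_NEAREST))
E
python3 m.py
```

```text
black (166.50971599402092, 121.66218236173393) centroid [0.5475 0.1401] ext [0.5273 0.1207] [0.5652 0.1584] far dir [0.5434 0.1209]
teal (293.72727272727275, 58.63400236127509) centroid [ 0.621  -0.0172] ext [ 0.6072 -0.0306] [ 0.6338 -0.0045] far dir [ 0.6282 -0.0056]
cork (235.76261829652998, 123.08832807570978) centroid [0.5441 0.0569] ext [0.5259 0.038 ] [0.5621 0.0753] far dir [0.5259 0.0638]
stone (318.6454413892909, 115.95441389290883) centroid [ 0.554  -0.0524] ext [ 0.5345 -0.0715] [ 0.5729 -0.033 ] far dir [ 0.5589 -0.033 ]
cap (385.41682847896436, 60.10873786407767) centroid [ 0.6178 -0.1174] ext [ 0.6066 -0.1296] [ 0.6283 -0.1078] far dir [ 0.6136 -0.1084]
red [457.609  -68.7438] (58.948509216308594, 181.84884643554688) 1.4820455312728882
green [420.0404 129.6464] (59.66350555419922, 138.36709594726562) 6.092006206512451
```

View pics/w1o.png

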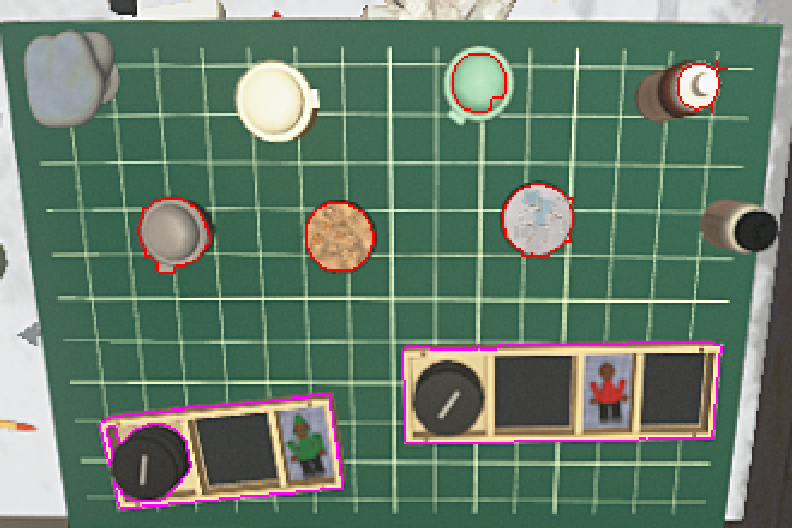

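The contours fit: the red tray measures 182 mm long and the green 138 mm, and both bases are about 38 mm across the top. The black pot's tab lies along about (-0.99,+0.16) and the teal pot's along about (-0.83,+0.55). I'll take the stone base first.

```bash
python3 -m crank '[[[1.9,1.75,2.5,0,0,0],[1.9,1.75,2.5,0,0,0],[1.95,1.75,2.5,0,0,0],[0,0,4,0,0,0],[0,0,4,0,0,0],[0,0,4,0,0,0],[0,0,4,0,0,0],[0,0,2.5,0,0,0]]]' 5.6 30 && python3 -m crank '[[[0,0,0.6,0,0,0],[0,0,0.5,0,0,0],[0,0,0,0,0,0],[0,0,0,0,0,0]]]' && python3 - <<'E'
from h import *
m=camera_model("wrist"); s=read_state();print(s["tool_pos"],s["tcp_rot"],s["q"])
cv2.imwrite("pics/w2.png",read_camera("wrist"))
E
```

```text
time: 2.87
tool_pos: [0.55, -0.056, 0.0565]
tcp_rot: [-3.141, 0.003, 0.009]
wrist_force: [-0.4, 0.2, 0.2]
width: 0.657
grip_force: 0.0
time: 3.2
tool_pos: [0.5555, -0.0551, 0.0523]
tcp_rot: [3.141, -0.0, 0.006]
wrist_force: [0.6, -0.3, 0.6]
width: 0.655
grip_force: 0.0
[ 0.55551587 -0.05511537  0.05227894] [ 3.14095002e+00 -1.20569078e-05  5.66920613e-03] [-1.43432225e-01  1.82201845e-01  1.99782508e+00 -1.40568793e-04
  9.57901812e-01  1.42745243e+00]
```

View pics/w2.png

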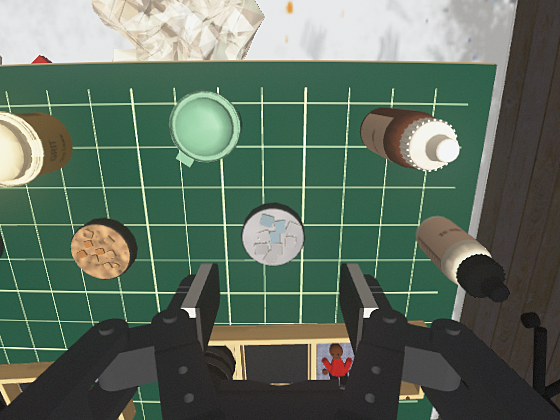

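The wrist close-up shows the stone base at (273,235), midway between the fingers. I'll correct by 2 mm, go down to just above the mat and close.

```bash
python3 -m crank '[[[-0.15,-0.2,1,0,0,0],[0,0,1,0,0,0],[0,0,0.8,0,0,0],[0,0,0,0,0,0],[0,0,0,0,0,0],[0,0,0,0,0,0]]]' && python3 -m crank '[[[0,0,0.2,0,0,0],[0,0,0,0,0,0],[0,0,0,0,0,0]]]'; python3 -m crank '[[[0,0,0.15,0,0,0],[0,0,0,0,0,0],[0,0,0,0,0,0]]]'
```

```text
time: 3.75
tool_pos: [0.5521, -0.0521, 0.0218]
tcp_rot: [-3.142, -0.002, 0.001]
wrist_force: [-0.3, -0.5, 0.5]
width: 0.656
grip_force: 0.0
time: 4.0
tool_pos: [0.5524, -0.0522, 0.0202]
tcp_rot: [3.142, 0.001, 0.0]
wrist_force: [-0.3, -0.5, 0.4]
width: 0.655
grip_force: 0.0
time: 4.25
tool_pos: [0.5522, -0.0522, 0.0186]
tcp_rot: [-3.142, -0.001, 0.0]
wrist_force: [-0.1, 0.6, 0.3]
width: 0.653
grip_force: 0.0
```

```bash
python3 -m crank '[[[0,0,-0.2,0,0,0],[0,0,0,0,0,0],[0,0,0,0,0,0],[0,0,0,0,0,0],[0,0,0,0,0,0],[0,0,0,0,0,0]]]' 3.4 30; python3 -m crank '[[[0,0,-0.5,0,0,0],[0,0,-1,0,0,0],[0,0,-1.5,0,0,0],[0,0,-2,0,0,0],[0,0,-2,0,0,0],[0,0,0,0,0,0],[0,0,0,0,0,0]]]'
```

```text
time: 4.75
tool_pos: [0.5522, -0.0522, 0.0206]
tcp_rot: [3.142, 0.001, -0.0]
wrist_force: [0.5, -1.5, 0.4]
width: 0.396
grip_force: 0.0
time: 5.33
tool_pos: [0.5541, -0.0524, 0.0931]
tcp_rot: [3.141, 0.001, 0.007]
wrist_force: [0.5, 0.1, -0.4]
width: 0.402
grip_force: 0.0
```

```bash
python3 - <<'E'
from h import *
im=read_camera("wrist");cv2.imwrite("pics/w3.png",im)
E
```

```text
(no output)
```

View pics/w3.png

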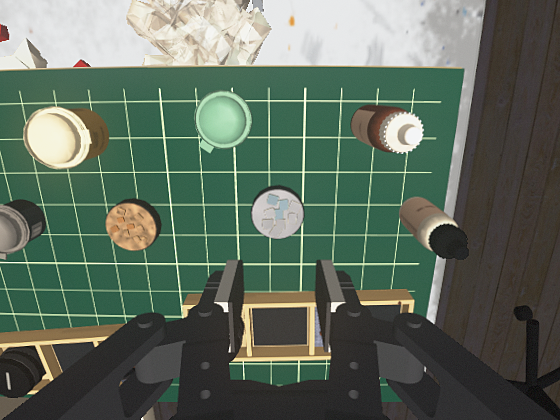

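The stone base is still at (277,212), undisturbed, so the fingers closed without touching it. I'll check the geometry of the TCP against the visible tips.

```bash
python3 - <<'E'
from h import *
m=camera_model("wrist");s=read_state();p=s["tool_pos"];print(p)
print("tcp px",proj(m,[p]),"10,20mm back",proj(m,[p+[0,0,.01],p+[0,0,.02]]))
print("17mm +y finger",proj(m,[p+[0,.017,.0],p+[.011,.017,0]]), "same 10 back",proj(m,[p+[.011,.017,.01]]))
for z in (.022,.033):print("stone",onz(m,(277.5,212),z))
E
```

```text
[ 0.55272468 -0.05223014  0.09148835]
tcp px [[277.6532593  248.97759381]] 10,20mm back [[277.59060401 256.95686849]
 [277.52105144 265.82269833]]
17mm +y finger [[247.14469141 248.90520854]
 [246.58920829 230.53904508]] same 10 back [[244.84958185 237.6846757 ]]
stone [ 0.55107731 -0.05188531  0.022     ]
stone [ 0.55477859 -0.0519233   0.033     ]
```

The tips appear about 32 mm behind the reported TCP: 74 px between the pads at 34 mm opening gives a depth of 0.156 m, against 0.189 m for the TCP. That explains the miss, so I'll go down further and feel for the mat.

```bash
python3 -m crank '[[[0.2,0,3,0,0,0],[0,0,3,0,0,0],[0,0,2,0,0,0],[0,0,0.5,0,0,0],[0,0,0,0,0,0],[0,0,0,0,0,0],[0,0,0,0,0,0],[0,0,0,0,0,0]]]' 5.4 30; for i in 1; do python3 -m crank '[[[0,0,0.2,0,0,0],[0,0,0,0,0,0],[0,0,0,0,0,0]]]'; done;  python3 -m crank '[[[0,0,0.2,0,0,0],[0,0,0,0,0,0],[0,0,0,0,0,0]]]'
```

```text
time: 6.05
tool_pos: [0.5559, -0.0524, 0.0073]
tcp_rot: [3.141, 0.001, 0.005]
wrist_force: [0.2, 0.1, 0.4]
width: 0.633
grip_force: 0.0
time: 6.3
tool_pos: [0.5546, -0.0522, 0.0041]
tcp_rot: [3.141, 0.001, 0.001]
wrist_force: [0.9, -0.3, -0.4]
width: 0.637
grip_force: 0.0
time: 6.55
tool_pos: [0.554, -0.0521, 0.0014]
tcp_rot: [-3.142, -0.001, 0.001]
wrist_force: [-0.4, -0.5, 0.1]
width: 0.634
grip_force: 0.0
```

```bash
python3 -m crank '[[[0,0,0.3,0,0,0],[0,0,0.2,0,0,0],[0,0,0,0,0,0],[0,0,0,0,0,0]]]';  python3 -m crank '[[[0,0,0.2,0,0,0],[0,0,0,0,0,0],[0,0,0,0,0,0]]]'; python3 -m crank '[[[0,0,0.15,0,0,0],[0,0,0,0,0,0],[0,0,0,0,0,0]]]'
```

```text
time: 6.88
tool_pos: [0.5538, -0.0521, -0.0038]
tcp_rot: [-3.141, -0.001, 0.001]
wrist_force: [-0.0, 0.3, 0.5]
width: 0.632
grip_force: 0.0
time: 7.13
tool_pos: [0.5541, -0.0521, -0.0056]
tcp_rot: [-3.142, -0.001, 0.0]
wrist_force: [-0.0, 0.3, 0.3]
width: 0.628
grip_force: 0.0
time: 7.38
tool_pos: [0.5541, -0.0521, -0.007]
tcp_rot: [-3.142, -0.001, 0.0]
wrist_force: [0.4, 0.6, -0.7]
width: 0.634
grip_force: 0.0
```

```bash
python3 - <<'E'
from h import *
m=camera_model("wrist");im=read_camera("wrist")
cv2.imwrite("pics/w4.png",im)
E
```

```text
(no output)
```

View pics/w4.png

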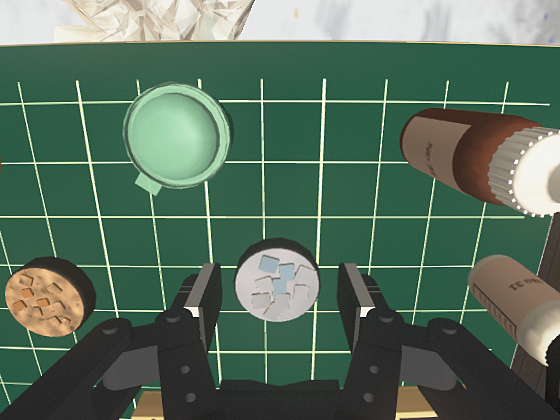

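The tips straddle the base in this view, the base being at (278,283), but they are about 4 mm above its top. I'll keep going down, feeling.

```bash
python3 -m crank '[[[0,0,0.3,0,0,0],[0,0,0.3,0,0,0],[0,0,0,0,0,0],[0,0,0,0,0,0]]]';  python3 -m crank '[[[0,0,0.2,0,0,0],[0,0,0,0,0,0],[0,0,0,0,0,0]]]'; python3 -m crank '[[[0,0,0.15,0,0,0],[0,0,0,0,0,0],[0,0,0,0,0,0]]]'
```

```text
time: 7.77
tool_pos: [0.5548, -0.0523, -0.012]
tcp_rot: [3.141, 0.001, 0.001]
wrist_force: [-1.9, 1.3, 7.6]
width: 0.633
grip_force: 3.6
time: 8.02
tool_pos: [0.5548, -0.0523, -0.012]
tcp_rot: [3.141, 0.001, 0.0]
wrist_force: [-7.7, 1.9, 21.2]
width: 0.632
grip_force: 10.5
time: 8.27
tool_pos: [0.5548, -0.0523, -0.0121]
tcp_rot: [3.142, 0.001, -0.0]
wrist_force: [-11.4, 1.2, 31.3]
width: 0.632
grip_force: 15.6
```

The tips touched the mat at a TCP z of -0.012, so they sit 34 mm behind the reported TCP at this opening. I'll back off 2 mm and grip.

```bash
python3 -m crank '[[[0,0,-0.4,0,0,0],[0,0,-0.25,0,0,0],[0,0,0,0,0,0],[0,0,0,0,0,0]]]'; python3 -m crank '[[[0,0,0,0,0,0],[0,0,0,0,0,0],[0,0,0,0,0,0],[0,0,0,0,0,0],[0,0,0,0,0,0]]]' 3.4 30
```

```text
time: 8.6
tool_pos: [0.554, -0.0521, -0.0103]
tcp_rot: [-3.142, -0.001, 0.0]
wrist_force: [-0.4, -0.1, 0.1]
width: 0.634
grip_force: 0.0
time: 9.02
tool_pos: [0.5549, -0.0523, -0.0094]
tcp_rot: [3.141, 0.001, 0.001]
wrist_force: [-1.2, -0.0, 6.5]
width: 0.453
grip_force: 33.7
```

```bash
python3 -m crank '[[[0,0,-0.5,0,0,0],[0,0,-1,0,0,0],[0,0,-2,0,0,0],[0,0,-2.5,0,0,0],[0,0,-1.2,0,0,0],[0,0,0,0,0,0],[0,0,0,0,0,0]]]'; python3 -m crank '[[[-1.4,-0.65,0,0,0,0],[-2.4,-1.2,0,0,0,0],[-2.4,-1.2,0,0,0,0],[-2.4,-1.2,0,0,0,0],[-1.4,-0.6,0,0,0,0],[0,0,0,0,0,0],[0,0,0,0,0,0],[0,0,0,0,0,0]]]'; python3 - <<'E'
from h import *
np.set_printoptions(precision=4,suppress=True)
m=camera_model("wrist");im=read_camera("wrist");print(read_state()["tool_pos"],read_state()["grip_force"])
cv2.imwrite("pics/w5.png",im);print(proj(m,[[.4545,-.0037,.05],[.4545,.0163,.05],[.4545,-.0237,.05],[.4287,.0229,.04],[.4847,.0229,.04]]))
E
```

```text
time: 9.6
tool_pos: [0.5549, -0.0523, 0.0628]
tcp_rot: [3.141, 0.001, 0.003]
wrist_force: [-0.1, -0.4, -0.2]
width: 0.451
grip_force: 30.2
time: 10.27
tool_pos: [0.4545, -0.0039, 0.0616]
tcp_rot: [3.141, 0.001, -0.0]
wrist_force: [0.5, -0.2, 0.9]
width: 0.452
grip_force: 30.2
[ 0.455  -0.004   0.0618] 30.218939781188965
[[277.3495 240.685 ]
 [243.4317 240.6003]
 [311.2622 240.7424]
 [235.9732 271.2819]
 [232.3762 186.6338]]
```

View pics/w5.png

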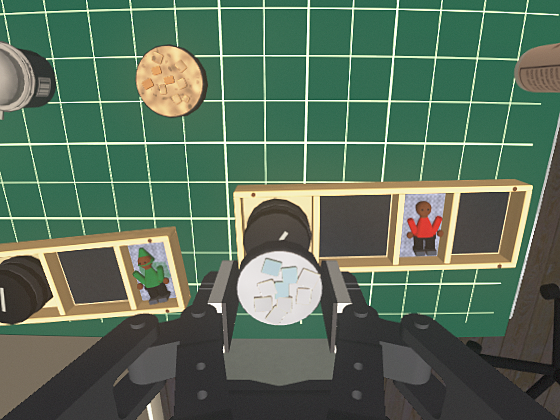

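The stone base is held between the fingers at (279,287), over the pile. The tray rim corners are at TL (237,187), TR (533,183) and BR (520,268). I'll use them to refine the tray pose.

```bash
python3 - <<'E'
from h import *
np.set_printoptions(precision=4,suppress=True)
m=camera_model("wrist")
C=[onz(m,p,.04)[:2] for p in ((237,187),(533,183),(520,268))];print(C, np.linalg.norm(C[0]-C[1]),np.linalg.norm(C[1]-C[2]),(C[0]+C[2])/2)
print("base",onz(m,(279,287),.104))
G=[onz(m,p,.04)[:2] for p in ((175,228),(189,304))];print("green -y corners",G,np.linalg.norm(G[0]-G[1]))
E
```

```text
[array([0.4849, 0.0201]), array([ 0.4881, -0.1581]), array([ 0.4308, -0.1632])] 0.17816747710247302 0.0575226631616592 [ 0.4578 -0.0715]
base [ 0.4563 -0.0048  0.104 ]
green -y corners [array([0.4588, 0.0594]), array([0.4043, 0.0553])] 0.0546904442765216
```

```bash
python3 -m crank '[[[0,0,1.2,0,0,0],[0,0,1.2,0,0,0],[0,0,0.8,0,0,0],[0,0,0,0,0,0],[0,0,0,0,0,0]]]'; python3 -m crank '[[[0,0,0.2,0,0,0],[0,0,0,0,0,0],[0,0,0.2,0,0,0],[0,0,0,0,0,0],[0,0,0,0,0,0]]]'; python3 -m crank '[[[0,0,0.2,0,0,0],[0,0,0,0,0,0],[0,0,0,0,0,0]]]'
```

```text
time: 10.73
tool_pos: [0.4541, -0.004, 0.0295]
tcp_rot: [-3.141, -0.001, 0.002]
wrist_force: [0.3, -0.2, 0.2]
width: 0.453
grip_force: 30.2
time: 11.15
tool_pos: [0.4543, -0.0037, 0.0263]
tcp_rot: [3.142, 0.001, 0.001]
wrist_force: [0.6, -0.6, -0.4]
width: 0.447
grip_force: 30.2
time: 11.4
tool_pos: [0.454, -0.0037, 0.024]
tcp_rot: [-3.142, -0.001, 0.0]
wrist_force: [-0.2, 0.3, -1.0]
width: 0.452
grip_force: 30.2
```

```bash
python3 -m crank '[[[0,0,0.2,0,0,0],[0,0,0,0,0,0],[0,0,0,0,0,0]]]'; python3 -m crank '[[[0,0,0.2,0,0,0],[0,0,0,0,0,0],[0,0,0,0,0,0]]]'
```

```text
time: 11.65
tool_pos: [0.4545, -0.0037, 0.023]
tcp_rot: [-3.142, -0.001, -0.0]
wrist_force: [-1.9, 0.1, 7.6]
width: 0.445
grip_force: 31.5
time: 11.9
tool_pos: [0.4545, -0.0037, 0.0228]
tcp_rot: [-3.142, -0.002, 0.001]
wrist_force: [-9.6, 0.2, 22.4]
width: 0.452
grip_force: 33.5
```

Contact at TCP z 0.023 puts the pile top about 32 mm above the tray underside, within the stated range. I'll ease off and release.

```bash
python3 -m crank '[[[0,0,-0.2,0,0,0],[0,0,0,0,0,0]]]'; python3 -m crank '[[[0,0,0,0,0,0],[0,0,0,0,0,0],[0,0,0,0,0,0],[0,0,0,0,0,0]]]' 5.2; python3 -m crank '[[[0,0,-0.5,0,0,0],[0,0,-2,0,0,0],[0,0,-3,0,0,0],[0,0,-3,0,0,0],[0,0,-1.5,0,0,0],[0,0,0,0,0,0],[0,0,0,0,0,0]]]'; python3 - <<'E'
from h import *
np.set_printoptions(precision=4,suppress=True)
m=camera_model("wrist");im=read_camera("wrist");print(read_state()["tool_pos"])
cv2.imwrite("pics/w6.png",im);import pickle;pickle.dump(m,open("w6.pkl","wb"))
E
```

```text
time: 12.07
tool_pos: [0.4551, -0.0038, 0.023]
tcp_rot: [3.141, 0.001, 0.003]
wrist_force: [-2.0, 1.5, 9.2]
width: 0.456
grip_force: 31.6
time: 12.4
tool_pos: [0.4537, -0.0037, 0.0216]
tcp_rot: [-3.142, -0.001, 0.002]
wrist_force: [0.2, -0.5, 0.2]
width: 0.613
grip_force: 0.0
time: 12.98
tool_pos: [0.4551, -0.0038, 0.1232]
tcp_rot: [3.141, 0.001, 0.004]
wrist_force: [-0.6, -0.6, -0.2]
width: 0.609
grip_force: 0.0
[ 0.4538 -0.0037  0.1218]
```

View pics/w6.png

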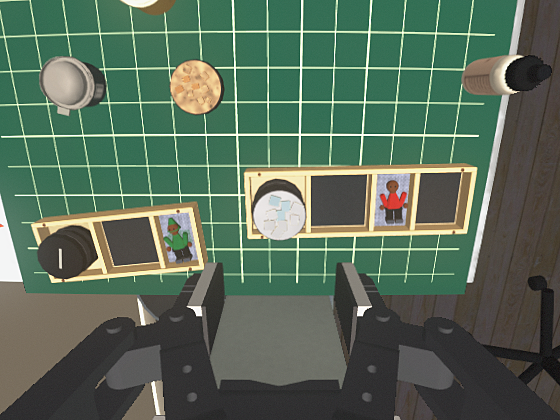

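The stone base is down on the pile at (279,215), the tray corners are clear, the cork base is at (196,86) and the black pot's lid is at (68,82). I'll refine all of these from this view.

```bash
python3 - <<'E'
from h import *
import pickle
np.set_printoptions(precision=4,suppress=True)
m=pickle.load(open("w6.pkl","rb"))
for n,c in (("red",((246,171),(475,166),(466,233),(247,238))),("green",((34,219),(196,204),(205,269),(50,282)))):
    C=np.array([onz(m,p,.04)[:2] for p in c]);y=(C[0]+C[3]-C[1]-C[2]);L=np.linalg.norm(y)/2;y/=2*L;o=C.mean(0)
    print(n,o,L,y)
    for d in ((.065,.015,-.067) if n=="red" else (.043,-.007)): print(d,o+y*d)
print("stone",onz(m,(279,215),.0665),"cork",onz(m,(196,86),.033),"black",onz(m,(68,81),.057))
E
```

```text
red [ 0.4566 -0.0682] 0.17871653014563563 [-0.0259  0.9997]
0.065 [ 0.4549 -0.0032]
0.015 [ 0.4562 -0.0532]
-0.067 [ 0.4583 -0.1352]
green [0.4199 0.1277] 0.13717705919398598 [-0.0991  0.9951]
0.043 [0.4157 0.1705]
-0.007 [0.4206 0.1208]
stone [ 0.4556 -0.0046  0.0665] cork [0.5441 0.0566 0.033 ] black [0.5474 0.1378 0.057 ]
```

```bash
python3 -m crank '[[[2.2,-1.5,1,0,0,0],[2.4,-1.6,1,0,0,0],[2.4,-1.6,1,0,0,0],[2.05,-1.4,2,0,0,0],[0,0,3,0,0,0],[0,0,2,0,0,0],[0,0,0,0,0,0],[0,0,0,0,0,0]]]' 5.4 30; python3 -m crank '[[[0,0,1.5,0,0,0],[0,0,1,0,0,0],[0,0,0.4,0,0,0],[0,0,0,0,0,0],[0,0,0,0,0,0],[0,0,0,0,0,0]]]'
```

```text
time: 13.7
tool_pos: [0.5412, 0.0572, 0.0189]
tcp_rot: [3.141, 0.001, -0.012]
wrist_force: [-1.1, -0.5, -0.4]
width: 0.635
grip_force: 0.0
time: 14.2
tool_pos: [0.5453, 0.0573, -0.006]
tcp_rot: [-3.141, -0.001, -0.002]
wrist_force: [-0.3, 0.7, -0.4]
width: 0.629
grip_force: 0.0
```

```bash
python3 -m crank '[[[0,0,0.3,0,0,0],[0,0,0,0,0,0],[0,0,0,0,0,0]]]' && python3 -m crank '[[[0,0,0,0,0,0],[0,0,0,0,0,0],[0,0,0,0,0,0],[0,0,0,0,0,0],[0,0,0,0,0,0]]]' 3.4 30
```

```text
time: 14.45
tool_pos: [0.5447, 0.0573, -0.0097]
tcp_rot: [-3.142, -0.001, -0.0]
wrist_force: [0.5, -1.2, 0.6]
width: 0.634
grip_force: 0.0
time: 14.87
tool_pos: [0.5452, 0.0574, -0.0094]
tcp_rot: [-3.142, -0.001, -0.002]
wrist_force: [0.1, -0.2, 3.2]
width: 0.448
grip_force: 32.5
```

```bash
python3 -m crank '[[[0,0,-0.5,0,0,0],[0,0,-1,0,0,0],[0,0,-2,0,0,0],[0,0,-2.5,0,0,0],[-1,-0.8,-1,0,0,0],[-2,-1.7,0,0,0,0],[-2.4,-2.2,0,0,0,0],[-2.4,-2.2,0,0,0,0]]]'; python3 -m crank '[[[-2.4,-2.2,0,0,0,0],[-1.7,-1.5,0,0,0,0],[-1,-0.8,0,0,0,0],[0,0,0,0,0,0],[0,0,1.2,0,0,0],[0,0,1.2,0,0,0],[0,0,0,0,0,0],[0,0,0,0,0,0]]]'; python3 - <<'E'
from h import *
np.set_printoptions(precision=4,suppress=True)
m=camera_model("wrist");s=read_state();im=read_camera("wrist");print(s["tool_pos"],s["q"])
cv2.imwrite("pics/w7.png",im);import pickle;pickle.dump(m,open("w7.pkl","wb"))
E
```

```text
time: 15.53
tool_pos: [0.4662, 0.1266, 0.0611]
tcp_rot: [-3.141, 0.001, -0.002]
wrist_force: [-0.6, 0.4, -0.5]
width: 0.447
grip_force: 30.3
time: 16.2
tool_pos: [0.4157, 0.1705, 0.0358]
tcp_rot: [3.141, 0.0, -0.002]
wrist_force: [-0.2, -0.7, -1.1]
width: 0.449
grip_force: 30.3
[0.4157 0.1705 0.0358] [ 0.334   0.008   2.2269 -0.0004  0.908   1.9049]
```

View pics/w7.png

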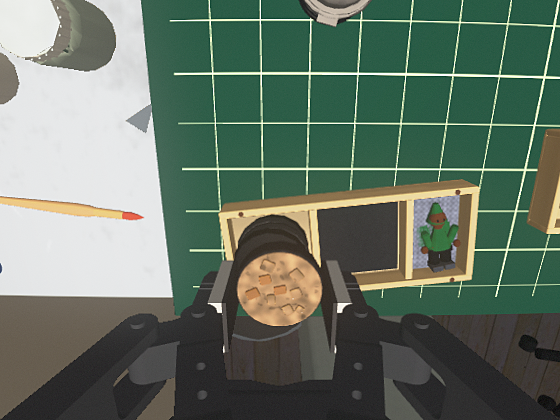

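The cork base is held at (279,288), above the green tray's pile. I'll feel downwards.

```bash
python3 -m crank '[[[0,0,0.6,0,0,0],[0,0,0,0,0,0],[0,0,0.3,0,0,0],[0,0,0,0,0,0],[0,0,0,0,0,0]]]'; python3 -m crank '[[[0,0,0.2,0,0,0],[0,0,0,0,0,0],[0,0,0,0,0,0]]]'; python3 -m crank '[[[0,0,0.2,0,0,0],[0,0,0,0,0,0],[0,0,0,0,0,0]]]'
```

```text
time: 16.67
tool_pos: [0.4154, 0.1711, 0.027]
tcp_rot: [3.141, 0.001, -0.0]
wrist_force: [1.1, -0.1, 0.4]
width: 0.448
grip_force: 30.3
time: 16.92
tool_pos: [0.4154, 0.1712, 0.025]
tcp_rot: [3.142, 0.001, -0.0]
wrist_force: [-0.3, 0.7, -1.0]
width: 0.448
grip_force: 30.3
time: 17.17
tool_pos: [0.4154, 0.1712, 0.0229]
tcp_rot: [3.141, 0.001, -0.001]
wrist_force: [-0.1, 0.2, 0.2]
width: 0.453
grip_force: 30.3
```

```bash
python3 -m crank '[[[0,0,0.2,0,0,0],[0,0,0,0,0,0],[0,0,0,0,0,0]]]'; python3 -m crank '[[[0,0,0.2,0,0,0],[0,0,0,0,0,0],[0,0,0,0,0,0]]]';python3 -m crank '[[[0,0,0.2,0,0,0],[0,0,0,0,0,0],[0,0,0,0,0,0]]]'
```

```text
time: 17.42
tool_pos: [0.4155, 0.1712, 0.021]
tcp_rot: [3.142, 0.001, -0.0]
wrist_force: [-0.6, 0.7, -0.4]
width: 0.451
grip_force: 30.3
time: 17.67
tool_pos: [0.4156, 0.1713, 0.0209]
tcp_rot: [3.141, 0.001, -0.001]
wrist_force: [-6.0, -2.3, 15.4]
width: 0.451
grip_force: 35.4
time: 17.92
tool_pos: [0.4156, 0.1713, 0.0207]
tcp_rot: [3.141, 0.002, -0.002]
wrist_force: [-13.1, -4.9, 32.9]
width: 0.45
grip_force: 38.9
```

```bash
python3 -m crank '[[[0,0,-0.35,0,0,0],[0,0,0,0,0,0]]]'; python3 -m crank '[[[0,0,0,0,0,0],[0,0,0,0,0,0],[0,0,0,0,0,0],[0,0,0,0,0,0]]]' 5.4; python3 -m crank '[[[0,0,-0.5,0,0,0],[0,0,-2,0,0,0],[0,0,-3,0,0,0],[0,0,-3,0,0,0],[1.2,0.3,-1.5,0,0,0],[2.5,0.6,0,0,0,0],[3,0.7,0,0,0,0],[3,0.7,0,0,0,0]]]'; python3 -m crank '[[[2.5,0.6,0,0,0,0],[1.1,0.3,0,0,0,0],[0,0,0,0,0,0.083],[0,0,0,0,0,0.083],[0,0,2,0,0,0],[0,0,2,0,0,0],[0,0,0,0,0,0],[0,0,0,0,0,0]]]'; python3 - <<'E'
from h import *
np.set_printoptions(precision=4,suppress=True)
m=camera_model("wrist");s=read_state();im=read_camera("wrist");print(s["tool_pos"],s["tcp_rot"],s["q"])
cv2.imwrite("pics/w8.png",im);import pickle;pickle.dump(m,open("w8.pkl","wb"))
print(proj(m,[[.548,.139,.06]]))
E
```

```text
time: 18.08
tool_pos: [0.4165, 0.1716, 0.0218]
tcp_rot: [-3.141, -0.001, -0.004]
wrist_force: [-0.6, -0.2, -0.8]
width: 0.449
grip_force: 30.3
time: 18.42
tool_pos: [0.4151, 0.1711, 0.02]
tcp_rot: [3.141, 0.001, -0.002]
wrist_force: [-1.2, 0.3, -0.6]
width: 0.632
grip_force: 0.0
time: 19.08
tool_pos: [0.5138, 0.1483, 0.1217]
tcp_rot: [-3.141, -0.003, -0.003]
wrist_force: [0.1, 0.1, 0.0]
width: 0.631
grip_force: 0.0
time: 19.75
tool_pos: [0.5465, 0.1391, 0.0793]
tcp_rot: [3.13, -0.259, -0.006]
wrist_force: [-0.1, -0.1, 0.9]
width: 0.63
grip_force: 0.0
[0.5465 0.1391 0.0793] [ 3.1298 -0.259  -0.0063] [0.205  0.1659 1.96   0.0001 1.0198 1.9408]
[[277.4325 233.4716]]
```

View pics/w8.png

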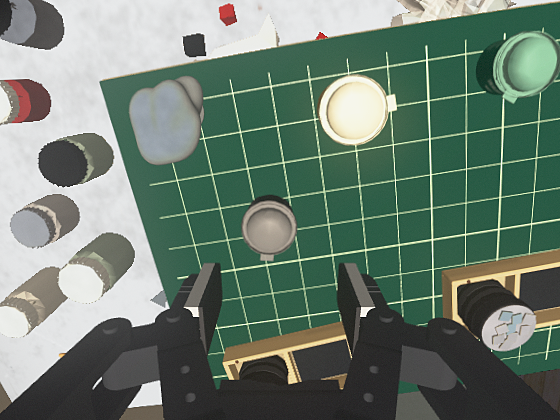

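The black pot is at (270,227) with its tab straight down at (266,257), clear of the pads. I'll shift by about 4 mm, go down and grip.

```bash
python3 -m crank '[[[0.2,-0.4,2,0,0,0],[0,0,2,0,0,0],[0,0,2,0,0,0],[0,0,1,0,0,0],[0,0,0.2,0,0,0],[0,0,0,0,0,0],[0,0,0,0,0,0],[0,0,0,0,0,0]]]' && python3 -m crank '[[[0,0,0,0,0,0],[0,0,0,0,0,0],[0,0,0,0,0,0],[0,0,0,0,0,0],[0,0,0,0,0,0]]]' 2.5 30
```

```text
time: 20.47
tool_pos: [0.5527, 0.1433, 0.0103]
tcp_rot: [-3.13, 0.259, -0.004]
wrist_force: [0.1, 0.5, 1.8]
width: 0.634
grip_force: 0.0
time: 20.88
tool_pos: [0.5523, 0.1432, 0.0099]
tcp_rot: [-3.13, 0.259, -0.003]
wrist_force: [-0.9, 0.2, 5.1]
width: 0.371
grip_force: 29.7
```

```bash
python3 -m crank '[[[0,0,-0.5,0,0,0],[0,0,-1.5,0,0,0],[0,0,-2.5,0,0,0],[0,0,-2.5,0,0,-0.124],[0,0,-2,0,0,-0.124],[0,0,0,0,0,-0.124],[0,0,0,0,0,-0.124],[0,0,0,0,0,-0.124]]]'; python3 -m crank '[[[0,0,0,0,0,-0.124],[0,0,0,0,0,-0.124],[0,0,0,0,0,-0.124],[0,0,0,0,0,-0.124],[0,0,0,0,0,-0.124],[0,0,0,0,0,-0.124],[0,0,0,0,0,-0.124],[0,0,0,0,0,-0.124]]]';  python3 -m crank '[[[0,0,0,0,0,-0.124],[-1.5,-0.7,0,0,0,0],[-2.5,-1.25,0,0,0,0],[-3,-1.5,0,0,0,0],[-3,-1.5,0,0,0,0],[-3,-1.5,0,0,0,0],[-3,-1.5,0,0,0,0],[-2.5,-1.2,0,0,0,0]]]'; python3 -m crank '[[[-1.2,-0.5,0,0,0,0],[0,0,0,0,0,0],[0,0,0,0,0,0],[0,0,0,0,0,0]]]';python3 - <<'E'
from h import *
np.set_printoptions(precision=4,suppress=True)
m=camera_model("wrist");s=read_state();im=read_camera("wrist");print(s["tool_pos"],s["tcp_rot"],s["q"])
cv2.imwrite("pics/w9.png",im);import pickle;pickle.dump(m,open("w9.pkl","wb"))
E
```

```text
time: 21.55
tool_pos: [0.5514, 0.1429, 0.0994]
tcp_rot: [3.058, 0.718, 0.002]
wrist_force: [0.5, -0.3, -0.1]
width: 0.368
grip_force: 29.9
time: 22.22
tool_pos: [0.5507, 0.1428, 0.0984]
tcp_rot: [-2.348, -2.087, 0.001]
wrist_force: [0.4, 0.1, -0.9]
width: 0.373
grip_force: 29.9
time: 22.88
tool_pos: [0.4573, -0.0441, 0.0983]
tcp_rot: [-2.224, -2.218, 0.002]
wrist_force: [-0.0, -0.3, -0.9]
width: 0.365
grip_force: 29.9
time: 23.22
tool_pos: [0.4546, -0.054, 0.0987]
tcp_rot: [2.223, 2.22, 0.001]
wrist_force: [-0.3, 0.6, -0.2]
width: 0.371
grip_force: 29.9
[ 0.4546 -0.054   0.0987] [2.2233 2.2196 0.0006] [-0.1729 -0.0615  2.1599  0.0003  1.043  -0.1713]
```

View pics/w9.png

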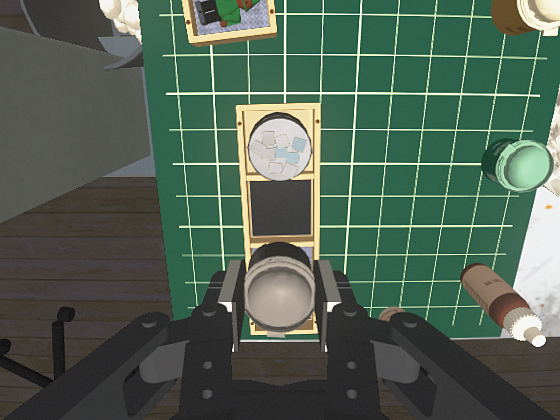

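The pot is upright in the grip with its lid at (280,288). The pot well is centred at (281,209) and the stone base sits at (280,148). I'll work out the offset.

```bash
python3 - <<'E'
from h import *
import pickle
np.set_printoptions(precision=4,suppress=True)
m=pickle.load(open("w9.pkl","rb"))
for z in (.14,.147):print("pot",onz(m,(280,288),z))
print("well rim",[onz(m,p,.038) for p in ((248,178),(314,178),(250,241),(314,238))],"floor",onz(m,(281,209),.026),"stone",onz(m,(280,148),.066))
E
```

```text
pot [ 0.4548 -0.0541  0.14  ]
pot [ 0.4548 -0.0498  0.147 ]
well rim [array([ 0.4326, -0.028 ,  0.038 ]), array([ 0.4791, -0.028 ,  0.038 ]), array([ 0.4327, -0.0761,  0.038 ]), array([ 0.4805, -0.0737,  0.038 ])] floor [ 0.456  -0.0549  0.026 ] stone [ 0.455  -0.0031  0.066 ]
```

```bash
python3 -m crank '[[[0,0.1,2,0,0,0],[0,0,2,0,0,0],[0,0,2,0,0,0],[0,0,1.5,0,0,0],[0,0,0.4,0,0,0],[0,0,0,0,0,0],[0,0,0,0,0,0],[0,0,0,0,0,0]]]'; python3 -m crank '[[[0,0,0.2,0,0,0],[0,0,0,0,0,0],[0,0,0.2,0,0,0],[0,0,0,0,0,0],[0,0,0,0,0,0]]]'; python3 -m crank '[[[0,0,0.2,0,0,0],[0,0,0,0,0,0],[0,0,0,0,0,0]]]'
```

```text
time: 23.93
tool_pos: [0.457, -0.0539, 0.0207]
tcp_rot: [2.22, 2.221, 0.002]
wrist_force: [-0.1, -0.5, 0.4]
width: 0.369
grip_force: 29.9
time: 24.35
tool_pos: [0.4556, -0.0541, 0.0157]
tcp_rot: [2.222, 2.221, 0.0]
wrist_force: [-0.1, -0.3, -0.2]
width: 0.371
grip_force: 29.9
time: 24.6
tool_pos: [0.4561, -0.0542, 0.014]
tcp_rot: [2.221, 2.221, 0.001]
wrist_force: [-0.6, -0.7, 3.5]
width: 0.368
grip_force: 30.2
```

Contact came at the predicted floor height. I'll release, rise, go to the teal pot, turn, and check its position by a mask.

```bash
python3 -m crank '[[[0,0,-0.05,0,0,0],[0,0,0,0,0,0],[0,0,0,0,0,0],[0,0,0,0,0,0],[0,0,0,0,0,0]]]' 5.4; python3 -m crank '[[[0,0,-0.5,0,0,0],[0,0,-2,0,0,0],[0,0,-3,0,0,0],[0,0,-3,0,0,0],[0.4,1.5,-1.5,0,0,0],[0.6,3,0,0,0,0],[0.7,3.2,0,0,0,0],[0.7,3.2,0,0,0,0]]]'; python3 -m crank '[[[0.7,3.2,0,0,0,0],[0.6,2.4,0,0,0,-0.123],[0,0,0,0,0,-0.123],[0,0,0,0,0,-0.123],[0,0,0,0,0,-0.123],[0,0,0,0,0,-0.123],[0,0,0,0,0,-0.123],[0,0,0,0,0,-0.123]]]'; python3 -m crank '[[[0,0,0,0,0,-0.123],[0,0,0,0,0,0],[0,0,0,0,0,0],[0,0,0,0,0,0]]]'; cat > t.py <<'E'
from h import *
np.set_printoptions(precision=4,suppress=True)
m=camera_model("wrist");s=read_state();im=read_camera("wrist");print(s["tool_pos"],s["tcp_rot"],s["q"][5])
cv2.imwrite("pics/w10.png",im)
hsv=cv2.cvtColor(im,cv2.COLOR_BGR2HSV)
k=cv2.inRange(hsv,(60,40,115),(95,150,255));k=cv2.morphologyEx(k,cv2.MORPH_OPEN,np.ones((5,5)))
k=cv2.morphologyEx(k,cv2.MORPH_CLOSE,np.ones((15,15)))
for c in cv2.findContours(k,cv2.RETR_EXTERNAL,cv2.CHAIN_APPROX_NONE)[0]:
    if cv2.contourArea(c)<300: continue
    P=np.array([onz(m,p,.056)[:2] for p in c[:,0].astype(float)]);M=cv2.moments(c);ce=np.array((M["m10"],M["m01"]))/M["m00"]
    f=P-P.mean(0);i=np.argmax(np.linalg.norm(f,axis=1))
    print(ce,cv2.contourArea(c),onz(m,ce,.056)[:2],P.min(0),P.max(0),"far",f[i])
print("tcp px",proj(m,[s["tool_pos"]*[1,1,0]+[0,0,.056]]))
E
python3 t.py
```

```text
time: 25.02
tool_pos: [0.4555, -0.054, 0.0139]
tcp_rot: [-2.221, -2.221, 0.0]
wrist_force: [0.4, 0.7, -0.1]
width: 0.628
grip_force: 0.0
time: 25.68
tool_pos: [0.5663, -0.0299, 0.1154]
tcp_rot: [2.221, 2.22, 0.002]
wrist_force: [-0.3, 0.0, 0.4]
width: 0.632
grip_force: 0.0
time: 26.35
tool_pos: [0.6206, -0.017, 0.1142]
tcp_rot: [-1.083, -2.949, 0.0]
wrist_force: [-0.1, -0.1, 0.2]
width: 0.631
grip_force: 0.0
time: 26.68
tool_pos: [0.6206, -0.017, 0.1142]
tcp_rot: [-0.913, -3.006, -0.0]
wrist_force: [-0.4, -0.5, 0.2]
width: 0.633
grip_force: 0.0
[ 0.6206 -0.017   0.1142] [-0.9131 -3.0059 -0.0001] -1.048574207249256
[280.1311 210.5317] 1715.0 [ 0.6181 -0.0152] [ 0.6004 -0.0335] [0.6366 0.0015] far [-0.0178  0.0072]
tcp px [[279.9316 214.6633]]
```

The teal lid's centroid is at px (280,210), giving (0.618,-0.016). That is about 2 mm from the TCP along tool x and fits the earlier fixes. I'll go down and grip.

```bash
python3 -m crank '[[[0.2,0,3,0,0,0],[0,0,3,0,0,0],[0,0,2.5,0,0,0],[0,0,1.4,0,0,0],[0,0,0.5,0,0,0],[0,0,0,0,0,0],[0,0,0,0,0,0],[0,0,0,0,0,0]]]' && python3 -m crank '[[[0,0,0,0,0,0],[0,0,0,0,0,0],[0,0,0,0,0,0],[0,0,0,0,0,0],[0,0,0,0,0,0]]]' 2.5 30
```

```text
time: 27.4
tool_pos: [0.6209, -0.0161, 0.0121]
tcp_rot: [0.908, 3.004, 0.001]
wrist_force: [0.6, -0.4, 0.4]
width: 0.63
grip_force: 0.0
time: 27.82
tool_pos: [0.6206, -0.016, 0.0121]
tcp_rot: [0.908, 3.004, 0.001]
wrist_force: [0.3, -0.5, 6.6]
width: 0.369
grip_force: 29.6
```

```bash
python3 -m crank '[[[0,0,-0.5,0,0,0],[0,0,-1.5,0,0,0],[0,0,-2.5,0,0,0.111],[0,0,-2.5,0,0,0.111],[0,0,-2,0,0,0.111],[0,0,0,0,0,0.111],[0,0,0,0,0,0.111],[0,0,0,0,0,0.111]]]'; python3 -m crank '[[[0,0,0,0,0,0.111],[0,0,0,0,0,0.111],[1,-1.2,0,0,0,0],[2,-2.4,0,0,0,0],[2.5,-3,0,0,0,0],[2.5,-3,0,0,0,0],[2.5,-3,0,0,0,0],[2.5,-3,0,0,0,0]]]';  python3 -m crank '[[[1.7,-2,0,0,0,0],[1,-1,0,0,0,0],[0,0,0,0,0,0],[0,0,0,0,0,0],[0,0,0,0,0,0]]]'; python3 - <<'E'
from h import *
np.set_printoptions(precision=4,suppress=True)
m=camera_model("wrist");s=read_state();im=read_camera("wrist");print(s["tool_pos"],s["tcp_rot"])
cv2.imwrite("pics/w11.png",im)
hsv=cv2.cvtColor(im,cv2.COLOR_BGR2HSV)
k=cv2.inRange(hsv,(60,40,115),(95,150,255));k[:230]=0;k=cv2.morphologyEx(k,cv2.MORPH_OPEN,np.ones((7,7)))
c=max(cv2.findContours(k,cv2.RETR_EXTERNAL,cv2.CHAIN_APPROX_NONE)[0],key=cv2.contourArea)
M=cv2.moments(c);ce=np.array((M["m10"],M["m01"]))/M["m00"];print(ce,cv2.boundingRect(c),onz(m,ce,s["tool_pos"][2]+.044))
k=cv2.inRange(hsv,(5,60,60),(22,255,255));k[:,:200]=0;k[:,360:]=0
w=cv2.inRange(hsv,(0,0,25),(179,90,75)) # dark floor
w[230:]=0;w[:,:215]=0;w[:,345:]=0;w=cv2.morphologyEx(w,cv2.MORPH_OPEN,np.ones((7,7)))
for c in cv2.findContours(w,cv2.RETR_EXTERNAL,cv2.CHAIN_APPROX_NONE)[0]:
    if cv2.contourArea(c)>400:
        r=cv2.minAreaRect(c);print("dark",r,onz(m,r[0],.026))
print("expect well px",proj(m,[[.420,.1217,.026]]),"cork",proj(m,[[.4155,.1713,.064]]))
E
```

```text
time: 28.48
tool_pos: [0.6192, -0.016, 0.101]
tcp_rot: [1.848, 2.539, 0.001]
wrist_force: [-0.3, -0.0, -1.4]
width: 0.369
grip_force: 30.0
time: 29.15
tool_pos: [0.4493, 0.099, 0.0999]
tcp_rot: [-2.113, -2.324, 0.0]
wrist_force: [0.5, 1.1, -0.6]
width: 0.366
grip_force: 30.0
time: 29.57
tool_pos: [0.4196, 0.1223, 0.1005]
tcp_rot: [2.111, 2.325, 0.001]
wrist_force: [0.3, -0.8, -1.1]
width: 0.367
grip_force: 30.0
[0.4196 0.1223 0.1005] [2.1114 2.325  0.0012]
[279.2137 290.178 ] (245, 262, 70, 57) [0.4193 0.1228 0.1445]
dark ((278.0, 203.5), (51.0, 58.0), 90.0) [0.4185 0.1251 0.026 ]
expect well px [[279.5788 207.8777]] cork [[280.4198 150.0252]]
```

The pot reads (0.419,0.123), and the well's dark floor at px (278,204) gives (0.4185,0.125), partly hidden by the near divider. That agrees, so I'll lower.

```bash
python3 -m crank '[[[0,0,2,0,0,0],[0,0,2,0,0,0],[0,0,2,0,0,0],[0,0,1.5,0,0,0],[0,0,0.4,0,0,0],[0,0,0,0,0,0],[0,0,0,0,0,0],[0,0,0,0,0,0]]]'; python3 -m crank '[[[0,0,0.2,0,0,0],[0,0,0,0,0,0],[0,0,0.2,0,0,0],[0,0,0,0,0,0],[0,0,0,0,0,0]]]'; python3 -m crank '[[[0,0,0.2,0,0,0],[0,0,0,0,0,0],[0,0,0,0,0,0]]]'
```

```text
time: 30.28
tool_pos: [0.4203, 0.1225, 0.0222]
tcp_rot: [2.112, 2.324, 0.003]
wrist_force: [0.6, 0.5, 0.7]
width: 0.365
grip_force: 30.0
time: 30.7
tool_pos: [0.4188, 0.1225, 0.0171]
tcp_rot: [2.112, 2.326, 0.0]
wrist_force: [-0.6, -0.5, -0.7]
width: 0.367
grip_force: 30.0
time: 30.95
tool_pos: [0.4191, 0.1227, 0.0161]
tcp_rot: [-2.112, -2.325, -0.0]
wrist_force: [-3.3, 0.2, 8.0]
width: 0.372
grip_force: 30.7
```

```bash
python3 -m crank '[[[0,0,-0.15,0,0,0],[0,0,0,0,0,0],[0,0,0,0,0,0],[0,0,0,0,0,0],[0,0,0,0,0,0]]]' 5.4; python3 -m crank '[[[0,0,-0.5,0,0,0],[0,0,-2,0,0,0],[0,0,-3,0,0,0],[0,0,-3,0,0,0.05],[0,0,-3,0,0,0.05],[0,0,-0.5,0,0,0],[-1.4,1.2,0,0,0,0],[-2.5,2.1,0,0,0,0]]]'; python3 -m crank '[[[-2.8,2.3,0,0,0,0],[-2.8,2.3,0,0,0,0],[-2.8,2.3,0,0,0,0],[-2.8,2.3,0,0,0,0],[-2.8,2.3,0,0,0,0],[-2.8,2.3,0,0,0,0],[-2,1.7,0,0,0,0],[-1.2,1.1,0,0,0,0]]]'; python3 -m crank '[[[0,0,0,0,0,0],[0,0,0,0,0,0],[0,0,0,0,0,0]]]';  python3 - <<'E'
from h import *
np.set_printoptions(precision=4,suppress=True)
m=camera_model("wrist");s=read_state();im=read_camera("wrist");print(s["tool_pos"],s["tcp_rot"])
cv2.imwrite("pics/w12.png",im)
hsv=cv2.cvtColor(im,cv2.COLOR_BGR2HSV)
e=proj(m,[[.618,-.1168,.095]])[0];print("exp",e)
k=cv2.inRange(hsv,(0,0,165),(179,60,255));w=np.zeros_like(k);cv2.circle(w,tuple(int(v) for v in e),35,255,-1);k&=w
k=cv2.morphologyEx(k,cv2.MORPH_CLOSE,np.ones((5,5)))
c=max(cv2.findContours(k,cv2.RETR_EXTERNAL,cv2.CHAIN_APPROX_NONE)[0],key=cv2.contourArea)
(u,r)=cv2.minEnclosingCircle(c);print(u,r,cv2.contourArea(c),[onz(m,u,z)[:2] for z in (.085,.092)])
E
```

```text
time: 31.37
tool_pos: [0.4187, 0.1225, 0.0164]
tcp_rot: [-2.112, -2.325, 0.0]
wrist_force: [0.2, -0.3, 0.2]
width: 0.631
grip_force: 0.0
time: 32.03
tool_pos: [0.4514, 0.0847, 0.1378]
tcp_rot: [2.222, 2.221, 0.003]
wrist_force: [-0.5, 0.5, -1.0]
width: 0.633
grip_force: 0.0
time: 32.7
tool_pos: [0.6183, -0.1201, 0.1361]
tcp_rot: [2.227, 2.215, -0.0]
wrist_force: [0.7, 0.6, -0.7]
width: 0.631
grip_force: 0.0
time: 32.95
tool_pos: [0.6159, -0.1166, 0.1359]
tcp_rot: [-2.224, -2.216, 0.001]
wrist_force: [-0.4, -0.4, -0.4]
width: 0.632
grip_force: 0.0
[ 0.6159 -0.1166  0.1359] [-2.2244 -2.2159  0.001 ]
exp [282.5788 222.7737]
(275.0118713378906, 230.44180297851562) 27.554677963256836 692.0 [array([ 0.6127, -0.1263]), array([ 0.6128, -0.1235])]
```

```bash
python3 - <<'E'
from h import *
np.set_printoptions(precision=4,suppress=True)
m=camera_model("wrist");im=cv2.imread("pics/w12.png");hsv=cv2.cvtColor(im,cv2.COLOR_BGR2HSV)
def show(k,n):
    k=cv2.morphologyEx(k,cv2.MORPH_OPEN,np.ones((5,5)))
    for c in cv2.findContours(k,cv2.RETR_EXTERNAL,cv2.CHAIN_APPROX_NONE)[0]:
        x,y,w,h=cv2.boundingRect(c)
        if cv2.contourArea(c)>60 and 220<x+w/2<340 and 150<y+h/2<290:
            M=cv2.moments(c);u=np.array((M["m10"],M["m01"]))/M["m00"];print(n,(x,y,w,h),cv2.contourArea(c),u,[onz(m,u,z)[:2] for z in (.07,.085,.095)])
show(cv2.inRange(hsv,(0,0,165),(179,60,255)),"white")
show(cv2.inRange(hsv,(0,70,25),(15,255,200))|cv2.inRange(hsv,(170,70,25),(179,255,200)),"brown")
print(proj(m,[[.618,-.1168,z] for z in (.022,.06,.08,.103)]))
E
```

```text
white (268, 207, 29, 27) 609.5 [282.0541 219.732 ] [array([ 0.6178, -0.1235]), array([ 0.6177, -0.118 ]), array([ 0.6176, -0.1144])]
brown (267, 179, 31, 29) 566.5 [281.396  193.0203] [array([ 0.6173, -0.1028]), array([ 0.6172, -0.0986]), array([ 0.6172, -0.0958])]
[[281.8677 193.7776]
 [282.2194 207.0929]
 [282.4465 215.697 ]
 [282.7557 227.4255]]
```

The bottle cap at px (282,220) gives (0.618,-0.117), with its brown body directly behind. I'll centre and go down.

```bash
python3 -m crank '[[[0,0.18,2,0,0,0],[0,0,3,0,0,0],[0,0,3,0,0,0],[0,0,2.5,0,0,0],[0,0,1.4,0,0,0],[0,0,0,0,0,0],[0,0,0,0,0,0]]]' && python3 -m crank '[[[0,0,0,0,0,0],[0,0,0,0,0,0],[0,0,0,0,0,0],[0,0,0,0,0,0],[0,0,0,0,0,0],[0,0,0,0,0,0]]]' 1.6 30
```

```text
time: 33.58
tool_pos: [0.6179, -0.1165, 0.0173]
tcp_rot: [-2.224, -2.217, 0.001]
wrist_force: [0.7, -0.1, 0.3]
width: 0.633
grip_force: 0.0
time: 34.08
tool_pos: [0.6207, -0.1177, 0.02]
tcp_rot: [2.224, 2.214, 0.004]
wrist_force: [-0.4, 0.5, 5.8]
width: 0.281
grip_force: 31.2
```

```bash
python3 -m crank '[[[0,0,-0.5,0,0,0],[0,0,-1.5,0,0,0],[0,0,-2.5,0,0,0],[0,0,-3,0,0,0],[0,0,-2.5,0,0,0],[0,0,-0.5,0,0,0],[0,0,0,0,0,0],[0,-1.2,0,0,0,0]]]'; python3 -m crank '[[[-0.3,-2.2,0,0,0,0],[-0.4,-2.8,0,0,0,0],[-0.4,-2.8,0,0,0,0],[-0.4,-2.8,0,0,0,0],[-0.35,-2.5,0,0,0,0],[0,-1.75,0,0,0,0],[0,0,0,0,0,0],[0,0,0,0,0,0]]]'; python3 - <<'E'
from h import *
np.set_printoptions(precision=4,suppress=True)
m=camera_model("wrist");s=read_state();im=read_camera("wrist");print(s["tool_pos"],s["tcp_rot"])
cv2.imwrite("pics/w13.png",im);hsv=cv2.cvtColor(im,cv2.COLOR_BGR2HSV)
k=cv2.inRange(hsv,(0,0,165),(179,60,255));k=cv2.morphologyEx(k,cv2.MORPH_OPEN,np.ones((7,7)))
z=s["tool_pos"][2]
for c in cv2.findContours(k,cv2.RETR_EXTERNAL,cv2.CHAIN_APPROX_NONE)[0]:
    x,y,w,h=cv2.boundingRect(c)
    if cv2.contourArea(c)>150 and 220<x+w/2<340: print("white",(x,y,w,h),[onz(m,(x+w/2,y+h/2),z+d)[:2] for d in (.065,.075)])
w=cv2.inRange(hsv,(0,0,20),(179,90,75));w[270:]=0;w[:,:200]=0;w[:,360:]=0;w=cv2.morphologyEx(w,cv2.MORPH_OPEN,np.ones((5,5)))
for c in cv2.findContours(w,cv2.RETR_EXTERNAL,cv2.CHAIN_APPROX_NONE)[0]:
    if cv2.contourArea(c)>200: print("dark",cv2.boundingRect(c))
print(proj(m,[[.4563,-.0535,.026],[.458,-.1355,.026],[.4578,-.1155,.026],[.4585,-.1555,.026]]))
E
```

```text
time: 34.75
tool_pos: [0.608, -0.1174, 0.1226]
tcp_rot: [2.225, 2.216, 0.002]
wrist_force: [-0.3, 0.1, -0.7]
width: 0.28
grip_force: 30.8
time: 35.42
tool_pos: [0.4564, -0.1348, 0.1209]
tcp_rot: [-2.225, -2.214, 0.001]
wrist_force: [-0.0, 0.1, 0.3]
width: 0.283
grip_force: 30.8
[ 0.4564 -0.1348  0.1209] [-2.2253 -2.2144  0.0014]
white (253, 291, 55, 72) [array([ 0.4569, -0.1375]), array([ 0.4569, -0.1298])]
white (289, 136, 21, 14) [array([ 0.463 , -0.0686]), array([ 0.4624, -0.0674])]
white (261, 87, 36, 37) [array([ 0.4566, -0.0573]), array([ 0.4566, -0.0571])]
white (246, 0, 61, 45) [array([ 0.456 , -0.0344]), array([ 0.456 , -0.0363])]
dark (254, 180, 55, 42)
dark (284, 64, 24, 30)
[[278.9356  95.859 ]
 [281.3427 200.3304]
 [281.063  176.5486]
 [281.9655 223.0787]]
```

The bottle well floor is at px rows 180–222, columns 254–309, centred where I expected it, and the bottle is within 2 mm of it. I'll lower.

```bash
python3 -m crank '[[[-0.1,0.1,2,0,0,0],[0,0,2.5,0,0,0],[0,0,2.5,0,0,0],[0,0,1.5,0,0,0],[0,0,0.5,0,0,0],[0,0,0,0,0,0],[0,0,0,0,0,0],[0,0,0,0,0,0]]]'; python3 -m crank '[[[0,0,0.2,0,0,0],[0,0,0,0,0,0],[0,0,0.2,0,0,0],[0,0,0,0,0,0],[0,0,0,0,0,0]]]'; python3 -m crank '[[[0,0,0.2,0,0,0],[0,0,0,0,0,0],[0,0,0,0,0,0]]]'
```

```text
time: 36.13
tool_pos: [0.4607, -0.1366, 0.0337]
tcp_rot: [2.224, 2.216, 0.002]
wrist_force: [-0.2, -0.6, 0.2]
width: 0.28
grip_force: 30.8
time: 36.55
tool_pos: [0.459, -0.1362, 0.0287]
tcp_rot: [2.226, 2.217, 0.0]
wrist_force: [0.6, -0.8, -0.9]
width: 0.282
grip_force: 30.8
time: 36.8
tool_pos: [0.4589, -0.1361, 0.0264]
tcp_rot: [-2.226, -2.217, 0.0]
wrist_force: [-0.1, -0.9, -1.2]
width: 0.279
grip_force: 30.8
```

```bash
python3 -m crank '[[[0,0,0.2,0,0,0],[0,0,0,0,0,0],[0,0,0,0,0,0]]]'; python3 -m crank '[[[0,0,0.15,0,0,0],[0,0,0,0,0,0],[0,0,0,0,0,0]]]'
```

```text
time: 37.05
tool_pos: [0.4589, -0.1361, 0.0244]
tcp_rot: [-2.226, -2.217, 0.0]
wrist_force: [0.8, 0.3, -0.3]
width: 0.281
grip_force: 30.8
time: 37.3
tool_pos: [0.4592, -0.1363, 0.024]
tcp_rot: [-2.226, -2.217, 0.0]
wrist_force: [-2.7, -0.4, 6.9]
width: 0.282
grip_force: 31.6
```

```bash
python3 -m crank '[[[0,0,-0.1,0,0,0],[0,0,0,0,0,0],[0,0,0,0,0,0],[0,0,0,0,0,0],[0,0,0,0,0,0]]]' 5.0; python3 -m crank '[[[0,0,-0.5,0,0,0],[0,0,-2,0,0,0],[0,0,-3,0,0,0],[0,0,-3,0,0,0],[0,0,-4,0,0,0],[0,0,-4,0,0,0],[0,0,-4,0,0,0],[0,0,-4,0,0,0]]]'; python3 -m crank '[[[0,1.5,-3,0,0,0],[0,3,-2,0,0,0],[2,3,0,0,0,0],[2,3,0,0,0,0],[2,0,0,0,0,0],[0,0,0,0,0,0],[0,0,0,0,0,0],[0,0,0,0,0,0]]]'; python3 - <<'E'
from h import *
np.set_printoptions(precision=4,suppress=True)
m=camera_model("wrist");im=read_camera("wrist");print(read_state()["tool_pos"])
cv2.imwrite("pics/w14.png",im);hsv=cv2.cvtColor(im,cv2.COLOR_BGR2HSV)
W=cv2.inRange(hsv,(0,0,160),(179,60,255))
G=cv2.inRange(hsv,(0,0,70),(179,60,255));T=cv2.inRange(hsv,(60,40,115),(95,150,255));C=cv2.inRange(hsv,(5,60,60),(25,255,255))
for n,k,X in (("black",G,(.456,-.0535,.062)),("stone",G,(.455,-.004,.066)),("cap",W,(.458,-.136,.1)),("teal",T,(.42,.122,.062)),("cork",C,(.4155,.1713,.064))):
    e=proj(m,[X])[0];w=np.zeros_like(k);cv2.circle(w,tuple(int(v) for v in e),20,255,-1);k=cv2.morphologyEx(k&w,cv2.MORPH_OPEN,np.ones((3,3)))
    cs=cv2.findContours(k,cv2.RETR_EXTERNAL,cv2.CHAIN_APPROX_NONE)[0]
    if not cs: print(n,"none",e);continue
    c=max(cs,key=cv2.contourArea);M=cv2.moments(c);u=np.array((M["m10"],M["m01"]))/M["m00"]
    P=np.array([onz(m,p,X[2])[:2] for p in c[:,0].astype(float)]);print(n,e,u,onz(m,u,X[2])[:2],np.ptp(P,0))
E
```

```text
time: 37.72
tool_pos: [0.459, -0.1361, 0.0239]
tcp_rot: [-2.226, -2.217, 0.0]
wrist_force: [0.2, -0.3, 0.1]
width: 0.584
grip_force: 0.0
time: 38.38
tool_pos: [0.4586, -0.1359, 0.2713]
tcp_rot: [2.226, 2.217, 0.0]
wrist_force: [0.8, -0.1, -0.3]
width: 0.585
grip_force: 0.0
time: 39.05
tool_pos: [0.5639, -0.0769, 0.3191]
tcp_rot: [2.225, 2.217, -0.001]
wrist_force: [0.1, -1.0, -0.1]
width: 0.59
grip_force: 0.0
[ 0.5638 -0.0772  0.3192]
black [193.5384 144.9252] [196.4248 148.8253] [ 0.4593 -0.0584] [0.0361 0.0354]
stone [188.8157 104.1895] [189.1547 104.5607] [ 0.4554 -0.0044] [0.037  0.0362]
cap [193.0889 216.6774] [194.2874 214.7704] [ 0.4597 -0.1335] [0.0188 0.0195]
teal [150.4977 -11.4986] [150.0486   2.727 ] [0.4181 0.1076] [0.0241 0.0084]
cork none [141.5257 -62.2597]
```

Stone, black and cap all read within tolerance. I'll move over to see the green tray and check once more.

```bash
python3 -m crank '[[[2,0,0,0,0,0],[3,0,0,0,0,0],[3,0,0,0,0,0],[3,0,0,0,0,0],[2,0,0,0,0,0],[0,0,0,0,0,0],[0,0,0,0,0,0],[0,0,0,0,0,0]]]'; python3 - <<'E'
from h import *
np.set_printoptions(precision=4,suppress=True)
m=camera_model("wrist");im=read_camera("wrist");print(read_state()["tool_pos"])
cv2.imwrite("pics/w15.png",im);hsv=cv2.cvtColor(im,cv2.COLOR_BGR2HSV)
G=cv2.inRange(hsv,(0,0,70),(179,45,255));T=cv2.inRange(hsv,(60,40,105),(95,150,255));C=cv2.inRange(hsv,(5,110,60),(17,255,255))
O=cv2.inRange(hsv,(0,0,150),(179,110,255))
for n,k,X in (("black",G,(.456,-.0535,.058)),("stone",G,(.455,-.004,.066)),("teal",T,(.42,.122,.058)),("cork",C,(.4155,.1713,.064)),("ochre",O,(.613,.083,.066))):
    e=proj(m,[X])[0];w=np.zeros_like(k);cv2.circle(w,tuple(int(v) for v in e),20,255,-1);k=cv2.morphologyEx(k&w,cv2.MORPH_OPEN,np.ones((3,3)))
    cs=cv2.findContours(k,cv2.RETR_EXTERNAL,cv2.CHAIN_APPROX_NONE)[0]
    if not cs: print(n,"none",e);continue
    c=max(cs,key=cv2.contourArea);M=cv2.moments(c);u=np.array((M["m10"],M["m01"]))/M["m00"]
    P=np.array([onz(m,p,X[2])[:2] for p in c[:,0].astype(float)]);print(n,e,u,onz(m,u,X[2])[:2],np.ptp(P,0))
E
```

```text
time: 39.77
tool_pos: [0.5646, 0.0522, 0.3193]
tcp_rot: [2.226, 2.216, -0.0]
wrist_force: [-0.5, 0.2, -0.7]
width: 0.584
grip_force: 0.0
[0.5647 0.052  0.3193]
black [201.119  238.1165] [202.8145 241.3765] [ 0.458  -0.0584] [0.0345 0.041 ]
stone [196.206  205.9914] [196.7273 205.7059] [ 0.4557 -0.0036] [0.0376 0.0375]
teal [161.7411 107.0433] [163.3867 107.7984] [0.422  0.1211] [0.0366 0.0371]
cork [152.1092  64.0052] [153.  65.] [0.4164 0.1702] [0.0052 0.0045]
ochre [317.8573 138.818 ] [316.1941 136.2056] [0.6108 0.0862] [0.0373 0.0405]
```

All five parts read within tolerance. The black pot's contour includes its tab, which pulls it towards -y. The cork mask caught only a patch, but it is where the base was laid. I'll hand in.

```bash
python3 -c "
from workcell import *
print(finish_job())"
```

```text
the job is handed in; nothing more can be done
None
```

I made up both kits and handed the job in at about 40 s of robot time; it returned no verdict, but by my measurements all five parts sat within tolerance (the cork base least surely, as my last check saw only a patch of it), and nothing touched the rest of the stock.

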